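# Load a lens board into the spring board holder

### The job

Clear the loupe out of the spring board holder and stand it upright on the table. Then load the larger of the two lens boards: push one of its short edges into one sprung jaw so that the jaw gives way, lower the other edge past the opposite jaw's lip, and let it spring back so that the board ends level, down on both ledges, held under both lips and centred in the holder. Leave the smaller lens board where it lies.

Things in the scene. Friction and masses are not known exactly. Their poses are not given: they have to be found in the camera images.
- holder: Spring board holder fixed to the table: grey base plate 110 (x) x 250 (y) x 10 mm, two black sprung jaws 90 mm wide facing each other along y, alike about y = 0, grey end blocks 106-122 mm from the middle, 64 mm high. Origin: centre of underside; z up, +y to the left jaw. One jaw must go out 15-17 mm before the other end of the 130 mm board passes the other lip; loaded, each jaw is out 3 mm.
- jaw_left (a joint): Jaw at the holder's +y end, a C channel open inwards and at its sides; m, 0 at rest, grows outwards to 0.022, spring 500 N/m. At rest, distances from the holder's middle: ledge from 46 to 62 mm, its top 45 mm above the table; groove bottom (upright face) at 62 mm; lip reaches in to 54 mm, underside 57 mm and top 63 mm above the table; back of the jaw at 74 mm.
- jaw_right (a joint): Jaw at the holder's -y end, the mirror image of the left one; m, 0 at rest, grows outwards (towards the holder's -y) to 0.022, spring 500 N/m back to 0.
- lens_board_mount (a point): Larger lens board, 0.28 kg, flat on the table: aluminium plate 90 (x) x 130 (y) x 6 mm; on its middle a black square mount 42 x 42 mm (the grip), 6 to 50 mm above the plate's underside, with a round rim (37 mm) up to 55 mm. Point: centre of the mount, 28 mm above the plate's underside; y along the plate, z up. Loaded, the point is 73 mm above the table over the holder's middle.
- small_board_mount (a point): The smaller lens board, of the same make: plate 75 (x) x 100 (y) x 6 mm, square mount 34 x 34 mm, 6 to 50 mm above its underside. Too short for the holder; leave it. Point: centre of the mount, 28 mm above the plate's underside.
- loupe_mid (a point): Loupe, a round magnifier with black top and pale foot, 47 mm in diameter, 42 mm high, upright, standing on the holder's base plate between the jaws. Point: its centre, 21 mm above its foot; z up along its axis.

How it is judged:
By the outcome, as a careful person would: the job done as asked, in the order asked, and still so for the second after the job is handed in, with the robot touching nothing.
It also fails if it takes over 58 s, if anything falls off the work surface, if the arm or the gripper's body presses on something with over 40 N, if the wrist force passes 120 N, or if a joint passes its speed limit or range.

### The arm

A 6-joint arm with a two-finger parallel gripper is mounted at the origin on a cart in front of the work surface, level with it; the furniture and walls round the work are solid. World frame = base frame: x ahead of the robot, y to its left, z up, the work surface at z = 0. Lengths are in m, angles in degrees, forces in N, time in s.
With the tool pointing down it reaches from about 0.4 to 0.825 m from the base axis. Payload 7 kg.
Tool frame: the origin (TCP) lies between the finger pads; the fingertips stand r.nose_length ahead of it and the grasp point (between the pads) lies 2 mm behind it (r.nose_length is the distance from the TCP to the fingertips, in m); y points along the fingers, x is the direction in which the jaws open and shut, and the axes are right-handed (so a half turn about y gives the same grasp; the last joint's range is limited). The gripper opens to 88 mm and grips with 3 to 60 N. Pads are 19 mm wide; open, the fingers measure 130 mm over their backs; the gripper's body (78 mm by 193 mm) begins 47 mm behind the grasp point.
Start: joints at [82.34, 20.546, 0.682, 0, -70.136, -16.507], TCP at [0.276, 0.616, 0.244] pointing down, gripper open.
Joint ranges: [-176.03, 176.03], [-82.01, 121.73], [-58.28, 71.71], [-173.87, 95.51], [-174.79, -0.11], [-173.66, 173.66]. Speed limits (degrees/s): [136.94, 136.94, 172.46, 180, 180, 180].

### API

Orientations are given as [roll, pitch, yaw] about the fixed x, y, z axes, in that order (R = Rz(yaw) Ry(pitch) Rx(roll)).
In Python, from plant import readout, vision, r, spotter gives the robot as it stands.
- The arm moves only by the tool servo_tool, never from a script. Its argument "steps" is a list that holds one entry, the list of rows, each a list of 6 numbers: the shift along the tool's x, y, z in m, then the turn, a rotation vector about the tool's x, y, z in rad. A call has 1 to 20 rows; each row shifts and turns the commanded pose from where the row before left it, along the tool's axes as they then stand; what a row does not reach is not made up. A row lasts 1/10 s, in which the tool goes at most 50 mm and 8.59 degrees, less where a joint would pass 70% of its speed; a pose out of reach is approached as far as the arm can. A call with a gripper value outside its range is refused whole. "jaw" is the closure in counts, from 0 (fully open) to 255 (shut), set as the call begins (left out, the last holds). The fingers move at their own pace and stop on an object; "grip_force" is the grip in N (left out, the last holds). Time passes only in rows, so rows that do not move let the fingers close. It gives the time, the measured TCP pose, the force and the opening at its end, in the units of the state.
- readout.get_state(): the state, without advancing time (a new reading comes with each control period).
- vision.capture(name): name is "scene" or "top" or "wrist"; returns a dict with "img" (384x512x3 uint8, red, green, blue), "fx", "fy", "cx", "cy" (pixels), "rvec" (rotation vector, rad) and "tvec" (3), from world to camera coordinates, as OpenCV has them; the wrist camera has in their place "tool_from_camera" (4x4, takes a point from camera to tool coordinates, whose origin is the TCP and whose axes are the tool frame's). Camera axes: x right, y down, z forward; pixel columns grow to the right and rows downward; lengths in m; the calibration is good to about 2 mm. A picture is of the moment at which its call begins: read the wrist's pose just before it. There is no depth.
- r.close_job(): hands the job in, once; it reports no verdict.
Trained networks look in the newest picture that a camera, given by its name, has taken for a name from the list of things; names that differ only in an ending like _2 or _b are one class to them, and where a whole thing is asked for, a point or a joint stands for the part that bears it (a point fixed in the world has none). Each returns a list of dicts, best first, with "conf" (0 to 1); they miss things now and then, are a little off and sometimes report something else, mostly with a low value. They report only what shows in the picture. A call takes as long as a camera call.
- spotter.search_frame(camera, thing): "uv" ([column, row] in pixels, amid what is visible of it).
- spotter.silhouettes(camera, thing): "region" (384x512 bool, what is visible of it) and "uv" ([column, row] in pixels, amid what is visible of it).
The state is a dict: "time_s": time; "joints": joint angles; "qd": joint speeds; "joint_torque": joint torques, N m; "tcp_pos": TCP position; "eef_rot": TCP orientation; "contact_force": force on the tool from outside, world axes, zero at the start; "moment": the same for the moment, N m; "gripper_width": finger opening in m.
Only numpy, scipy, OpenCV 4.12 (cv2) and the standard library are available. Lean on these libraries where they do the work, as an engineer would, in place of code of your own. Each camera call takes 0.05 s, during which the arm holds its last target.

## Working session

There is one attempt and no reset: what is moved stays moved. The work goes in short steps, Python scripts to look and compute and a tool call to move; the robot and the scene stay as the last step left them, time stands still between calls to the robot, and variables do not carry over. Pictures are saved under pics/ and viewed, and the job is handed in when it is done.

Besides the shell and the picture viewer there is one more tool, called after ">>>" in YAML: its name, and indented under it one key for each argument. servo_tool: Moves the arm, as the interface text tells. Its arguments: {"type":"object","properties":{"steps":{"type":"array","items":{"type":"array","items":{"type":"array","items":{"type":"number"}}}},"jaw":{"type":"number"},"grip_force":{"type":"number"}},"required":["steps"]}

```bash
ls; mkdir -p pics; cat > h.py <<'E'
import numpy as np, cv2
from plant import readout, vision, r, spotter
def save(c,n): cv2.imwrite('pics/'+n+'.png',c['img'][:,:,::-1])
def st():
    s=readout.get_state()
    print('t',round(s['time_s'],2),'p',np.round(s['tcp_pos'],4),'rot',np.round(s['eef_rot'],2),'F',np.round(s['contact_force'],1),'w',round(s['gripper_width'],4),'j',np.round(s['joints'],1))
    return s
def ray(c,uv):
    R,_=cv2.Rodrigues(np.array(c['rvec'],float)); t=np.array(c['tvec'],float).ravel()
    d=R.T@np.array([(uv[0]-c['cx'])/c['fx'],(uv[1]-c['cy'])/c['fy'],1.]); o=-R.T@t
    return o,d
def atz(c,uv,z):
    o,d=ray(c,uv); return o+d*(z-o[2])/d[2]
def proj(c,P):
    R,_=cv2.Rodrigues(np.array(c['rvec'],float))
    K=np.array([[c['fx'],0,c['cx']],[0,c['fy'],c['cy']],[0,0,1.]])
    p=(np.atleast_2d(P)@R.T+np.array(c['tvec'],float).ravel())@K.T
    return p[:,:2]/p[:,2:]
E
python3 - <<'E'
from h import *
st(); print(r.nose_length)
for n in ['top','scene']:
    c=vision.capture(n); save(c,n+'0'); o,d=ray(c,(256,192)); print(n,o,d,c['fx'])
    for th in ['holder','jaw_left','jaw_right','lens_board_mount','small_board_mount','loupe_mid']:
        for k in spotter.search_frame(n,th)[:3]: print(th,np.round(k['uv'],1),round(k['conf'],2))
st()
E
```

```text
pics
t 0.0 p [0.2762 0.6154 0.2427] rot [-8.9990e+01 -9.0000e-02 -1.1417e+02] F [-0.1 -1.  -0.5] w 0.0877 j [ 82.3  20.6   0.6  -0.  -70.1 -16.5]
0.017
top [ 3.36214516e-01 -9.57254839e-04  1.29294209e+00] [ 0.12489981  0.00347438 -0.99235302] 419.54496003263324
holder [264.7 184.5] 0.85
jaw_left [241.1 191.2] 0.64
jaw_right [276.7 185.3] 0.52
jaw_right [167.  201.2] 0.51
small_board_mount [366.3 177.7] 0.83
loupe_mid [256.2 191.5] 0.63
scene [-0.20806879 -0.56179515  0.55992535] [ 0.69098563  0.51961477 -0.50265901] 353.4061676385586
holder [255.5 191.4] 0.86
holder [250.6 194.9] 0.65
holder [272.8 193.1] 0.16
jaw_left [233.8 183.9] 0.62
jaw_right [272.8 193.5] 0.55
jaw_right [363.1 230.3] 0.22
lens_board_mount [175.5 178.5] 0.87
small_board_mount [365.  230.1] 0.88
loupe_mid [251.4 194.3] 0.62
t 0.7 p [0.2764 0.6158 0.2436] rot [ -90.      0.   -114.17] F [ 0.2  0.5 -0.9] w 0.0875 j [ 82.3  20.5   0.7   0.  -70.1 -16.5]
```

View pics.

View pics/top0.png

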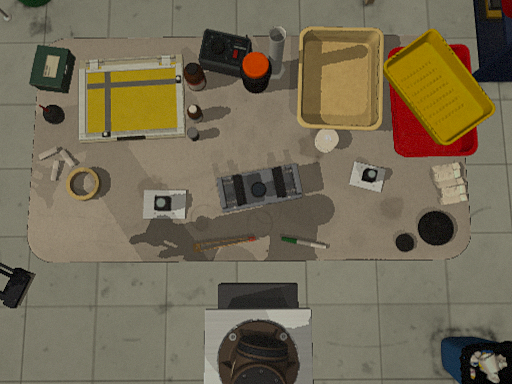

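View pics/scene0.png

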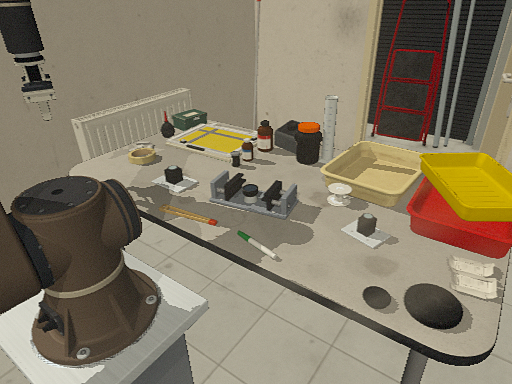

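```bash
python3 - <<'E'
from h import *
for n in ['top','scene']:
    c=vision.capture(n)
    v=c['img'].copy()
    for th in ['holder','lens_board_mount','small_board_mount','loupe_mid','jaw_left','jaw_right']:
        for i,k in enumerate(spotter.silhouettes(n,th)[:3]):
            m=k['region']; ys,xs=np.nonzero(m)
            print(n,th,round(k['conf'],2),np.round(k['uv'],1),m.sum(),xs.min(),xs.max(),ys.min(),ys.max(), 'z0',np.round(atz(c,k['uv'],0),3))
            if k['conf']>.5:
                np.save(f'pics/{n}_{th}_{i}.npy',m)
                if n=='top':
                    pts=np.array([atz(c,(x,y),0.006)[:2] for x,y in zip(xs,ys)],dtype=np.float32)
                    print('  rect',cv2.minAreaRect(pts*1000))
    np.save(f'pics/{n}_c.npy',c,allow_pickle=True)
c=np.load('pics/top_c.npy',allow_pickle=True).item()
cv2.imwrite('pics/topcrop.png',cv2.resize(c['img'][150:230,130:400,::-1],None,fx=2.9,fy=2.9,interpolation=cv2.INTER_CUBIC))
E
```

```text
top holder 0.6 [262.2 181.5] 2684 217 301 164 212 z0 [ 0.532 -0.016  0.   ]
  rect ((511.71759033203125, -7.460693359375), (111.99873352050781, 255.86563110351562), 10.25686264038086)
top lens_board_mount 0.61 [164.7 203.3] 1279 142 185 189 219 z0 [0.466 0.287 0.   ]
  rect ((463.9776306152344, 288.187255859375), (132.76988220214844, 92.85452270507812), 89.4592056274414)
top small_board_mount 0.68 [363.9 176.7] 735 350 384 162 191 z0 [ 0.544 -0.333  0.   ]
  rect ((542.9111938476562, -340.505126953125), (98.47309112548828, 75.33710479736328), 75.35358428955078)
top loupe_mid 0.52 [256.2 191.4] 204 251 266 182 198 z0 [0.501 0.003 0.   ]
  rect ((505.21014404296875, -3.4777450561523438), (48.40279769897461, 46.1578483581543), 44.28491973876953)
top jaw_left 0.52 [238.6 191.2] 315 228 246 175 205 z0 [0.502 0.058 0.   ]
  rect ((505.250244140625, 54.901275634765625), (54.6461181640625, 93.71515655517578), 79.5303955078125)
top jaw_right 0.88 [279.4 182.9] 320 272 286 167 197 z0 [ 0.527 -0.07  -0.   ]
  rect ((528.669677734375, -68.16683959960938), (95.36881256103516, 37.459129333496094), 5.1581292152404785)
scene holder 0.79 [258.2 192.3] 2192 210 298 170 219 z0 [0.564 0.01  0.   ]
scene lens_board_mount 0.77 [174.6 179.1] 660 153 195 166 192 z0 [0.479 0.3   0.   ]
scene small_board_mount 0.86 [364.3 231.5] 958 341 388 213 248 z0 [ 0.552 -0.34   0.   ]
scene loupe_mid 0.74 [250. 194.] 251 242 257 184 203 z0 [0.541 0.025 0.   ]
scene jaw_left 0.86 [236.7 183.5] 393 218 245 173 200 z0 [0.572 0.103 0.   ]
scene jaw_right 0.61 [235.2 185.1] 347 222 245 173 200 z0 [0.56 0.1  0.  ]
```

View pics/topcrop.png

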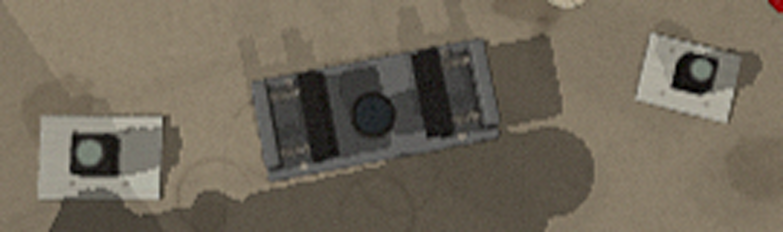

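```bash
cat > fit.py <<'E'
from h import *
from scipy.optimize import minimize
S=4
def box(x0,x1,y0,y1,z0,z1): return np.array([[x,y,z] for x in(x0,x1) for y in(y0,y1) for z in(z0,z1)],float)
def cyl(rad,z0,z1): 
    a=np.linspace(0,2*np.pi,24,endpoint=False); return np.array([[rad*np.cos(t),rad*np.sin(t),z] for t in a for z in (z0,z1)])
M={'holder':[box(-.055,.055,-.125,.125,0,.01),box(-.045,.045,.106,.122,.0,.064),box(-.045,.045,-.122,-.106,0,.064),box(-.045,.045,.046,.074,.01,.045),box(-.045,.045,.054,.074,.045,.063),box(-.045,.045,-.074,-.046,.01,.045),box(-.045,.045,-.074,-.054,.045,.063)],
'lens_board_mount':[box(-.045,.045,-.065,.065,0,.006),box(-.021,.021,-.021,.021,.006,.05),cyl(.0185,.05,.055)],
'small_board_mount':[box(-.0375,.0375,-.05,.05,0,.006),box(-.017,.017,-.017,.017,.006,.05)],
'loupe_mid':[cyl(.0235,.01,.052)]}
def tf(P,p):
    a=p[2]; R=np.array([[np.cos(a),-np.sin(a),0],[np.sin(a),np.cos(a),0],[0,0,1]]); return P@R.T+[p[0],p[1],0]
def render(c,th,p,shape=(384,512)):
    im=np.zeros((shape[0]*S,shape[1]*S),np.uint8)
    for b in M[th]:
        q=proj(c,tf(b,p)); q=((q+.5)*S-.5)
        cv2.fillConvexPoly(im,cv2.convexHull(np.round(q*16).astype(np.int32)),1,shift=4)
    return im
def fit(cs,ms,th,p0):
    ups=[cv2.resize(m.astype(np.uint8),None,fx=S,fy=S,interpolation=cv2.INTER_NEAREST) for m in ms]
    def f(q):
        p=[q[0]/1000,q[1]/1000,np.radians(q[2])]; e=0
        for c,u in zip(cs,ups):
            im=render(c,th,p); e+=1-(im&u).sum()/max(1,(im|u).sum())
        return e
    s=minimize(f,p0,method='Nelder-Mead',options=dict(initial_simplex=np.array(p0)+np.array([[0,0,0],[6,0,0],[0,6,0],[0,0,4]]),xatol=.1,fatol=1e-4))
    return np.round(s.x,1),round(s.fun,3)
E
python3 - <<'E'
from fit import *
C={n:np.load(f'pics/{n}_c.npy',allow_pickle=True).item() for n in('top','scene')}
for th,p0 in {'holder':[512,-7,10.3],'lens_board_mount':[464,288,0],'small_board_mount':[543,-340,-15],'loupe_mid':[505,-3,0]}.items():
    L={n:np.load(f'pics/{n}_{th}_0.npy') for n in C}
    for ns in (['top'],['scene'],['top','scene']):
        print(th,ns,*fit([C[n] for n in ns],[L[n] for n in ns],th,p0))
E
```

```text
holder ['top'] [511.3  -5.8  10.4] 0.1
holder ['scene'] [514.7  -7.5   9.9] 0.17
holder ['top', 'scene'] [512.   -6.8  10.3] 0.279
lens_board_mount ['top'] [463.3 288.1  -0.5] 0.036
lens_board_mount ['scene'] [465.2 284.2  -2.1] 0.071
lens_board_mount ['top', 'scene'] [463.7 287.5  -0.7] 0.133
small_board_mount ['top'] [ 542.5 -340.4  -16.3] 0.088
small_board_mount ['scene'] [ 543.4 -341.9  -14.9] 0.062
small_board_mount ['top', 'scene'] [ 543.  -341.5  -14.7] 0.152
loupe_mid ['top'] [501.2  -3.1   4.6] 0.079
loupe_mid ['scene'] [502.6  -3.6   1.9] 0.161
loupe_mid ['top', 'scene'] [501.2  -3.6   2.1] 0.247
```

```bash
cat >> h.py <<'E'
from scipy.spatial.transform import Rotation as Ro
from scipy.linalg import logm,expm
def T(p,rpy):
    M=np.eye(4); M[:3,:3]=Ro.from_euler('xyz',rpy,degrees=True).as_matrix(); M[:3,3]=p; return M
def twist(T0,T1,n):
    A=expm(np.real(logm(np.linalg.inv(T0)@T1))/n)
    row=[float(x) for x in np.round(np.r_[A[:3,3],Ro.from_matrix(A[:3,:3]).as_rotvec()],5)]
    print(n,row); B=T0.copy(); ps=[]
    for i in range(n): B=B@A; ps.append(np.round(B[:3,3],2).tolist())
    print(ps[n//2],ps[-1])
E
python3 - <<'E'
from h import *
s=st()
twist(T(s['tcp_pos'],s['eef_rot']),T([.501,-.0035,.2],[-90,0,-169.7]),18)
c=vision.capture('wrist');save(c,'w0');print(np.round(c['tool_from_camera'],3),c['fx'])
E
```

```text
t 1.4 p [0.2763 0.6158 0.2435] rot [ -90.     -0.   -114.17] F [ 0.7 -0.2  0.8] w 0.0877 j [ 82.3  20.5   0.7  -0.  -70.1 -16.5]
18 [0.01281, 0.00242, 0.03585, -0.0, 0.05384, 0.0]
[0.48, 0.3, 0.22] [0.5, -0.0, 0.2]
[[ 1.     0.002 -0.    -0.001]
 [ 0.    -0.278  0.961 -0.141]
 [ 0.001 -0.961 -0.278  0.074]
 [ 0.     0.     0.     1.   ]] 322.8488660319622
```

>>> servo_tool:
  steps:
    - [[0.0128,0.0024,0.0358,0,0.0538,0],[0.0128,0.0024,0.0358,0,0.0538,0],[0.0128,0.0024,0.0358,0,0.0538,0],[0.0128,0.0024,0.0358,0,0.0538,0],[0.0128,0.0024,0.0358,0,0.0538,0],[0.0128,0.0024,0.0358,0,0.0538,0],[0.0128,0.0024,0.0358,0,0.0538,0],[0.0128,0.0024,0.0358,0,0.0538,0],[0.0128,0.0024,0.0358,0,0.0538,0]]
  jaw: 0

```text
time_s: 2.35
tcp_pos: [0.4656, 0.3329, 0.222]
eef_rot: [-90.0, 0.0, -142.0]
contact_force: [1.0, 0.5, 0.6]
gripper_width: 0.0876
```

```bash
cat >> h.py <<'E'
def wrist():
    s=st(); c=vision.capture('wrist'); 
    X=T(s['tcp_pos'],s['eef_rot'])@np.array(c['tool_from_camera'])
    Y=np.linalg.inv(X); c['rvec']=cv2.Rodrigues(Y[:3,:3])[0]; c['tvec']=Y[:3,3]; return s,c
E
python3 - <<'E'
from fit import *
s,c=wrist(); save(c,'w1')
k=spotter.silhouettes('wrist','lens_board_mount')
for q in k[:2]: print(q['conf'],q['uv'],q['region'].sum())
print(fit([c],[k[0]['region']],'lens_board_mount',[463.5,287.5,-.7]))
np.save('pics/w1.npy',c,allow_pickle=True)
E
```

```text
t 2.35 p [0.4656 0.3329 0.222 ] rot [-9.0000e+01  2.0000e-02 -1.4203e+02] F [1.  0.5 0.6] w 0.0876 j [ 55.1  11.8 -14.4   0.  -63.8 -17.2]
0.63 [282.4, 131.5] 10028
(array([465.4, 286. ,  -0.7]), np.float64(0.017))
```

View pics/w1.png

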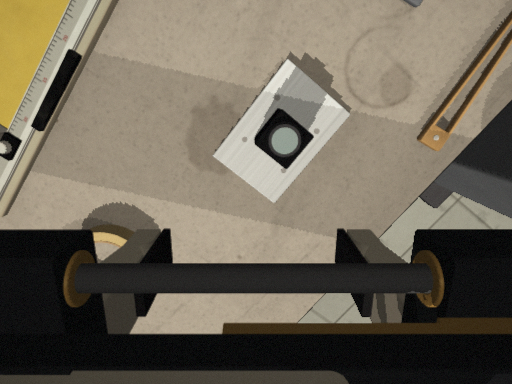

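>>> servo_tool:
  steps:
    - [[0.0128,0.0024,0.0358,0,0.0538,0],[0.0128,0.0024,0.0358,0,0.0538,0],[0.0128,0.0024,0.0358,0,0.0538,0],[0.0128,0.0024,0.0358,0,0.0538,0],[0.0128,0.0024,0.0358,0,0.0538,0],[0.0128,0.0024,0.0358,0,0.0538,0],[0.0128,0.0024,0.0358,0,0.0538,0],[0.0128,0.0024,0.0358,0,0.0538,0],[0.0128,0.0024,0.0358,0,0.0538,0],[0,0,0,0,0,0],[0,0,0,0,0,0],[0,0,0,0,0,0]]

```text
time_s: 3.65
tcp_pos: [0.5014, -0.002, 0.2006]
eef_rot: [-90.0, 0.0, -169.6]
contact_force: [-0.2, 0.7, 0.1]
gripper_width: 0.0874
```

```bash

python3 - <<'E'
from fit import *
s,c=wrist(); save(c,'w2')
np.save('pics/w2.npy',c,allow_pickle=True)
for th,p0 in (('holder',[512,-7,10.3]),('loupe_mid',[502,-3.5,2])):
  k=spotter.silhouettes('wrist',th)
  for q in k[:2]: print(th,q['conf'],q['uv'],q['region'].sum())
  if k: np.save('pics/w2_%s.npy'%th,k[0]['region']); print(fit([c],[k[0]['region']],th,p0))
E
```

```text
t 3.65 p [ 0.5014 -0.002   0.2006] rot [-9.001e+01  4.000e-02 -1.696e+02] F [-0.2  0.7  0.1] w 0.0874 j [ 22.3   6.1 -24.4   0.  -59.4 -11.9]
holder 0.95 [237.0, 132.0] 23465
(array([513.4,  -5.9,  10.4]), np.float64(0.188))
loupe_mid 0.92 [252.6, 178.7] 2088
(array([502.1,  -3.3,   4. ]), np.float64(0.072))
```

View pics/w2.png

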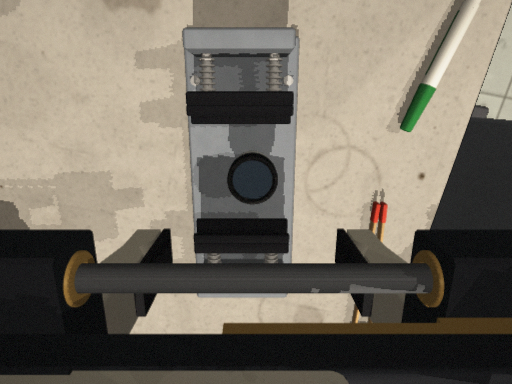

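```bash

python3 - <<'E'
import fit as F
from fit import *
c=np.load('pics/w2.npy',allow_pickle=True).item()
m=np.load('pics/w2_holder.npy'); m=m.astype(np.uint8); m=cv2.morphologyEx(m,cv2.MORPH_CLOSE,np.ones((9,9)))
l=np.load('pics/w2_loupe_mid.npy'); m|=cv2.dilate(l.astype(np.uint8),np.ones((7,7)))
m[225:]=0
o=F.render
def rr(c,th,p):
    im=o(c,th,p); im[225*S:]=0; return im
F.render=rr
p,e=fit([c],[m],'holder',[513,-6,10.3]); print(p,e)
v=c['img'][:,:,::-1].copy()
pp=[p[0]/1000,p[1]/1000,np.radians(p[2])]
for b in M['holder']:
    cv2.polylines(v,[np.round(cv2.convexHull(proj(c,tf(b,pp)).astype(np.float32))).astype(np.int32)],True,(0,0,255),1)
cv2.imwrite('pics/ov2.png',cv2.resize(v[:300,150:350],None,fx=2.6,fy=2.,))
E
```

```text
[513.4  -5.9  10.4] 0.012
```

View pics/ov2.png

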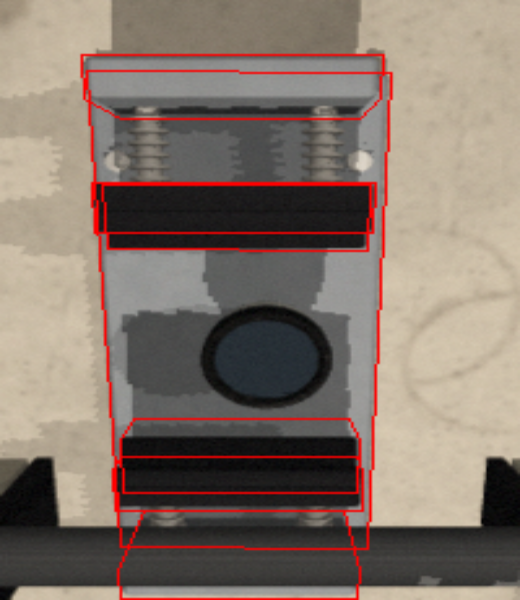

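>>> servo_tool:
  steps:
    - [[0,0.03,0.0015,0,0,0],[0,0.03,0,0,0,0],[0,0.03,0,0,0,0],[0,0.03,0,0,0,0],[0,0.025,0,0,0,0],[0,0.015,0,0,0,0],[0,0.0075,0,0,0,0],[0,0,0,0,0,0],[0,0,0,0,0,0]]

```text
time_s: 4.7
tcp_pos: [0.5018, -0.0037, 0.0334]
eef_rot: [-90.0, 0.0, -169.6]
contact_force: [-0.0, -0.5, -0.3]
gripper_width: 0.0878
```

>>> servo_tool:
  steps:
    - [[0,0,0,0,0,0],[0,0,0,0,0,0],[0,0,0,0,0,0],[0,0,0,0,0,0],[0,0,0,0,0,0],[0,0,0,0,0,0],[0,0,0,0,0,0]]
  jaw: 255
  grip_force: 20

```text
time_s: 5.4
tcp_pos: [0.5014, -0.0041, 0.033]
eef_rot: [-90.0, 0.0, -169.6]
contact_force: [0.3, 0.0, 1.8]
gripper_width: 0.0455
```

>>> servo_tool:
  steps:
    - [[0,-0.02,0,0,0,0],[0,-0.035,0,0,0,0],[0,-0.035,0,0,0,0],[0.0156,0,0.0287,0,0,0],[0.0156,0,0.0287,0,0,0],[0.0156,0,0.0287,0,0,0],[0.0156,0,0.0287,0,0,0],[0.0156,0,0.0287,0,0,0],[0.0156,0,0.0287,0,0,0],[0,0.03,0,0,0,0],[0,0.03,0,0,0,0],[0,0.02,0,0,0,0],[0,0.01,0,0,0,0],[0,0.005,0,0,0,0],[0,0,0,0,0,0],[0,0,0,0,0,0]]

```text
time_s: 7.0
tcp_pos: [0.4407, -0.1903, 0.0286]
eef_rot: [-90.0, 0.1, -169.6]
contact_force: [0.3, -0.4, -0.8]
gripper_width: 0.0452
```

>>> servo_tool:
  steps:
    - [[0,0.003,0,0,0,0],[0,0.0015,0,0,0,0],[0,0.001,0,0,0,0],[0,0,0,0,0,0],[0,0,0,0,0,0]]

```text
time_s: 7.5
tcp_pos: [0.4403, -0.1903, 0.023]
eef_rot: [-90.0, 0.0, -169.6]
contact_force: [-1.9, 1.2, 4.7]
gripper_width: 0.0454
```

>>> servo_tool:
  steps:
    - [[0,0,0,0,0,0],[0,0,0,0,0,0],[0,0,0,0,0,0],[0,0,0,0,0,0],[0,0,0,0,0,0],[0,-0.02,0,0,0,0],[0,-0.04,0,0,0,0],[0,-0.04,0,0,0,0],[0,-0.04,0,0,0,0],[0,-0.03,0,0,0,0],[0,0,0,0,0,0],[0,0,0,0,0,0]]
  jaw: 0

```text
time_s: 8.7
tcp_pos: [0.4402, -0.1903, 0.1928]
eef_rot: [-90.0, 0.1, -169.7]
contact_force: [0.5, -0.6, -0.9]
gripper_width: 0.0875
```

```bash

python3 - <<'E'
from h import *
s,c=wrist(); save(c,'w3')
p=np.array(s['tcp_pos']);
# board grasp pre-pose above board, tool x along board y: yaw -90.7
twist(T(s['tcp_pos'],s['eef_rot']),T([.465,.2865,.16],[-90,0,-90.7]),17)
E
```

```text
t 8.7 p [ 0.4402 -0.1903  0.1928] rot [-9.0000e+01  1.0000e-01 -1.6966e+02] F [ 0.5 -0.6 -0.9] w 0.0875 j [  0.2   4.3 -27.6  -0.  -58.   10.2]
17 [-0.02347, 0.00195, -0.01936, -7e-05, -0.08107, -9e-05]
[0.54, 0.06, 0.18] [0.47, 0.29, 0.16]
```

View pics/w3.png

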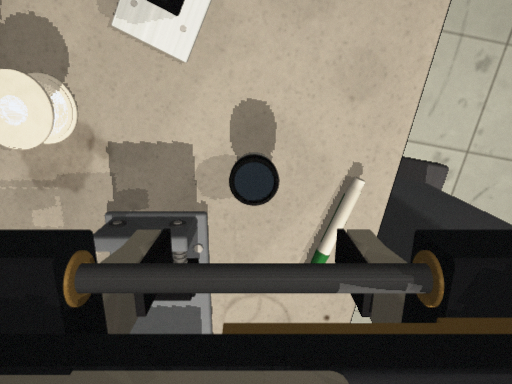

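>>> servo_tool:
  steps:
    - [[-0.0235,0.002,-0.0194,0,-0.0811,0],[-0.0235,0.002,-0.0194,0,-0.0811,0],[-0.0235,0.002,-0.0194,0,-0.0811,0],[-0.0235,0.002,-0.0194,0,-0.0811,0],[-0.0235,0.002,-0.0194,0,-0.0811,0],[-0.0235,0.002,-0.0194,0,-0.0811,0],[-0.0235,0.002,-0.0194,0,-0.0811,0],[-0.0235,0.002,-0.0194,0,-0.0811,0],[-0.0235,0.002,-0.0194,0,-0.0811,0],[-0.0235,0.002,-0.0194,0,-0.0811,0],[-0.0235,0.002,-0.0194,0,-0.0811,0],[-0.0235,0.002,-0.0194,0,-0.0811,0],[-0.0235,0.002,-0.0194,0,-0.0811,0],[-0.0235,0.002,-0.0194,0,-0.0811,0],[-0.0235,0.002,-0.0194,0,-0.0811,0],[-0.0235,0.002,-0.0194,0,-0.0811,0],[-0.0235,0.002,-0.0194,0,-0.0811,0],[0,0,0,0,0,0],[0,0,0,0,0,0],[0,0,0,0,0,0]]

```text
time_s: 10.75
tcp_pos: [0.4644, 0.2864, 0.1574]
eef_rot: [-90.1, -0.1, -90.7]
contact_force: [0.9, 0.3, 0.4]
gripper_width: 0.0878
```

```bash

python3 - <<'E'
from fit import *
s,c=wrist(); save(c,'w4'); np.save('pics/w4.npy',c,allow_pickle=True)
k=spotter.silhouettes('wrist','lens_board_mount')
for q in k[:2]: print(q['conf'],q['uv'],q['region'].sum())
p,e=fit([c],[k[0]['region']],'lens_board_mount',[465,286.3,-.7]);print(p,e)
v=c['img'][:,:,::-1].copy()
pp=[p[0]/1000,p[1]/1000,np.radians(p[2])]
for b in M['lens_board_mount']:
    cv2.polylines(v,[np.round(cv2.convexHull(proj(c,tf(b,pp)).astype(np.float32))).astype(np.int32)],True,(0,0,255),1)
cv2.imwrite('pics/ov4.png',v)
E
```

```text
t 10.75 p [0.4644 0.2864 0.1574] rot [-9.007e+01 -8.000e-02 -9.071e+01] F [0.9 0.3 0.4] w 0.0878 j [ 52.2  12.7 -22.4  -0.  -54.9  37.1]
0.57 [253.6, 178.3] 13130
0.53 [511.0, 129.2] 285
[466.3 286.1  -0.7] 0.015
```

View pics/ov4.png

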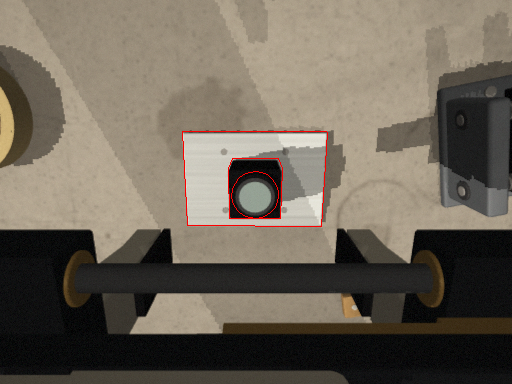

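>>> servo_tool:
  steps:
    - [[0,0.03,0.0012,0,0,0],[0,0.03,0,0,0,0],[0,0.03,0,0,0,0],[0,0.02,0,0,0,0],[0,0.013,0,0,0,0],[0,0.0075,0,0,0,0],[0,0,0,0,0,0],[0,0,0,0,0,0]]

```text
time_s: 11.65
tcp_pos: [0.4663, 0.2874, 0.0286]
eef_rot: [-90.0, 0.0, -90.7]
contact_force: [0.4, 0.5, 0.2]
gripper_width: 0.0875
```

>>> servo_tool:
  steps:
    - [[0,0,0,0,0,0],[0,0,0,0,0,0],[0,0,0,0,0,0],[0,0,0,0,0,0],[0,0,0,0,0,0],[0,0,0,0,0,0],[0,0,0,0,0,0],[0,0,0,0,0,0]]
  jaw: 255
  grip_force: 50

```text
time_s: 12.45
tcp_pos: [0.4656, 0.2867, 0.0279]
eef_rot: [-90.0, -0.0, -90.7]
contact_force: [-0.5, -3.4, 3.8]
gripper_width: 0.0417
```

```bash

python3 - <<'E'
from fit import *
s,c=wrist(); save(c,'w5')
E
```

```text
t 12.45 p [0.4656 0.2867 0.0279] rot [-9.002e+01 -4.000e-02 -9.066e+01] F [-0.5 -3.4  3.8] w 0.0417 j [ 52.2  22.3 -29.9   0.  -37.8  37.2]
```

```bash
cat > plan.py <<'E'
from h import *
H=np.array([.5134,-.0059]); YAW=10.4; HT=.0279
def W(ye,ze,th,x=0.):
    t=np.radians(th); E=np.array([ye,ze])/1000
    q=E+.065*np.array([-np.cos(t),np.sin(t)])+HT*np.array([np.sin(t),np.cos(t)])
    a=np.radians(YAW)
    M=np.eye(4)
    M[:3,:3]=(Ro.from_euler('z',YAW,degrees=True)*Ro.from_euler('x',-th,degrees=True)*Ro.from_euler('xyz',[-90,0,-90],degrees=True)).as_matrix()
    M[:2,3]=H+x*np.array([np.cos(a),np.sin(a)])+q[0]*np.array([-np.sin(a),np.cos(a)]); M[2,3]=q[1]; return M
def cur():
    s=st(); return T(s['tcp_pos'],s['eef_rot'])
def hold(M,th=None):
    # where is left/right bottom edge in holder frame given pose
    a=np.radians(YAW); d=M[:2,3]-H
    R=Ro.from_euler('z',-YAW,degrees=True).as_matrix()
    p=R@np.r_[d,M[2,3]]; Rb=R@M[:3,:3]@Ro.from_euler('xyz',[-90,0,-90],degrees=True).as_matrix().T
    for n,y in(('L',.065),('R',-.065)): print(n,np.round((p+Rb@np.array([0,y,-HT]))*1000,1),end=' ')
    print('rpy',np.round(Ro.from_matrix(Rb).as_euler('xyz',degrees=True),2))
E
python3 - <<'E'
from plan import *
C=cur(); hold(C)
L=C.copy(); L[2,3]+=.105
W1=W(44,75,11);print(W1[:3,3])
twist(L,W1,10)
twist(W1,W(44,47,11),2)
twist(W(44,47,11),W(79,47,11),10)
E
```

```text
t 12.5 p [0.4656 0.2866 0.0279] rot [-9.002e+01 -4.000e-02 -9.066e+01] F [-0.3 -2.8  3.8] w 0.0419 j [ 52.2  22.3 -29.9   0.  -37.8  37.2]
L [ 1.830e+01  3.601e+02 -1.000e-01] R [ -6.7 232.6   0. ] rpy [ -0.04   0.02 -11.06]
[ 0.51601431 -0.02014427  0.11478998]
10 [0.03079, 0.0045, 0.00271, 0.0019, -0.01924, -0.01907]
[0.49, 0.1, 0.11] [0.52, -0.02, 0.11]
2 [-0.00267, 0.01374, 0.0, 0.0, -0.0, -0.0]
[0.52, -0.02, 0.09] [0.52, -0.02, 0.09]
10 [-0.00344, -0.00067, -0.0, 0.0, -0.0, -0.0]
[0.51, 0.0, 0.09] [0.51, 0.01, 0.09]
```

>>> servo_tool:
  steps:
    - [[0,-0.02,0,0,0,0],[0,-0.035,0,0,0,0],[0,-0.035,0,0,0,0],[0,-0.015,0,0,0,0],[0,0,0,0,0,0],[0.0308,0.0045,0.0027,0.0019,-0.0192,-0.0191],[0.0308,0.0045,0.0027,0.0019,-0.0192,-0.0191],[0.0308,0.0045,0.0027,0.0019,-0.0192,-0.0191],[0.0308,0.0045,0.0027,0.0019,-0.0192,-0.0191],[0.0308,0.0045,0.0027,0.0019,-0.0192,-0.0191],[0.0308,0.0045,0.0027,0.0019,-0.0192,-0.0191],[0.0308,0.0045,0.0027,0.0019,-0.0192,-0.0191],[0.0308,0.0045,0.0027,0.0019,-0.0192,-0.0191],[0.0308,0.0045,0.0027,0.0019,-0.0192,-0.0191],[0.0308,0.0045,0.0027,0.0019,-0.0192,-0.0191],[0,0,0,0,0,0],[0,0,0,0,0,0],[0,0,0,0,0,0]]

```text
time_s: 14.3
tcp_pos: [0.5157, -0.0194, 0.1138]
eef_rot: [-90.0, -11.0, -79.6]
contact_force: [-0.3, 0.5, -4.4]
gripper_width: 0.0415
```

```bash
python3 - <<'E'
from plan import *
C=cur(); hold(C)
s,c=wrist(); save(c,'w6'); np.save('pics/w6.npy',c,allow_pickle=True)
twist(C,W(44,47,11),3)
E
```

```text
t 14.3 p [ 0.5157 -0.0194  0.1138] rot [-90.03 -10.96 -79.62] F [-0.3  0.5 -4.4] w 0.0415 j [ 27.   12.4 -36.6  14.9 -45.1  62.5]
L [-0.2 44.8 74.1] R [ -0.3 -82.8  98.8] rpy [-10.96   0.03  -0.03]
t 14.3 p [ 0.5157 -0.0194  0.1138] rot [-90.03 -10.96 -79.62] F [-0.3  0.5 -4.4] w 0.0415 j [ 27.   12.4 -36.6  14.9 -45.1  62.5]
3 [-0.00146, 0.0089, 7e-05, 0.00019, -0.00013, -0.0002]
[0.52, -0.02, 0.1] [0.52, -0.02, 0.09]
```

View pics/w6.png

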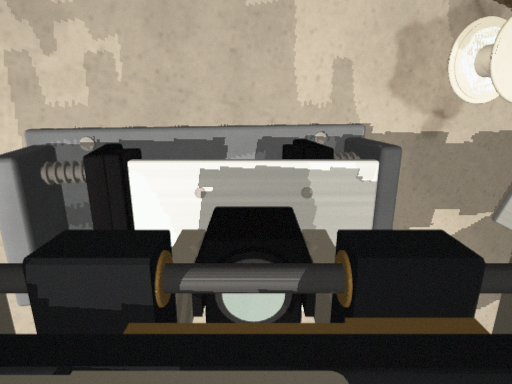

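```bash
cat > ov.py <<'E'
from plan import *
from fit import M as MD, tf
import sys
def ov(c,s,name,jl=0,jr=0,crop=(0,260)):
    v=c['img'][:,:,::-1].copy()
    pp=[H[0],H[1],np.radians(YAW)]
    def dr(P,col): cv2.polylines(v,[np.round(cv2.convexHull(proj(c,P).astype(np.float32))).astype(np.int32)],True,col,1)
    import fit
    for i,b in enumerate(MD['holder']):
        b=b.copy()
        if i in(3,4): b[:,1]+=jl; 
        if i in(5,6): b[:,1]-=jr
        if i in (3,5): b[b[:,2]<.02,2]=.039
        dr(tf(b,pp),(0,0,255))
    X=T(s['tcp_pos'],s['eef_rot']); Rb=X[:3,:3]@Ro.from_euler('xyz',[-90,0,-90],degrees=True).as_matrix().T
    b=MD['lens_board_mount'][0]; dr((b-[0,0,HT])@Rb.T+X[:3,3],(0,255,0))
    v=v[crop[0]:crop[1]]
    cv2.imwrite('pics/'+name+'.png',cv2.resize(v,None,fx=1.56,fy=1.56,interpolation=cv2.INTER_CUBIC))
E
python3 - <<'E'
from ov import *
c=np.load('pics/w6.npy',allow_pickle=True).item()
from h import *
ov(c,readout.get_state(),'ov6')
E
```

```text
(no output)
```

View pics/ov6.png

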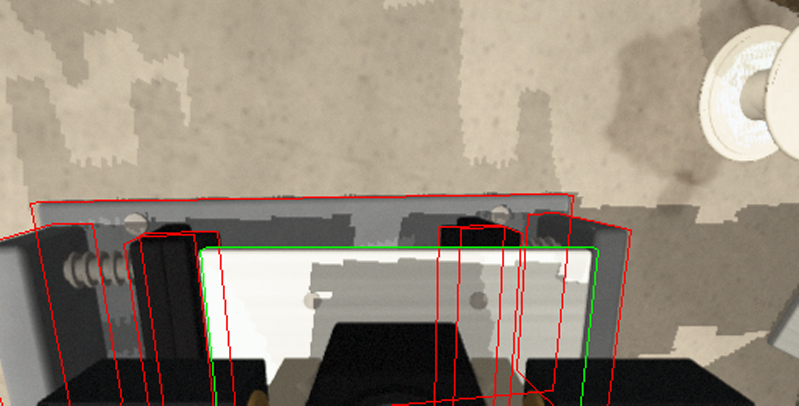

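```bash
python3 - <<'E'
import cv2
v=cv2.imread('pics/ov6.png')
a=cv2.resize(v[180:300,0:260],None,fx=3,fy=3); b=cv2.resize(v[180:300,400:660],None,fx=3,fy=3)
import numpy as np
cv2.imwrite('pics/z6.png',cv2.resize(np.vstack([a,b]),(650,600)))
E
```

```text
(no output)
```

View pics/z6.png

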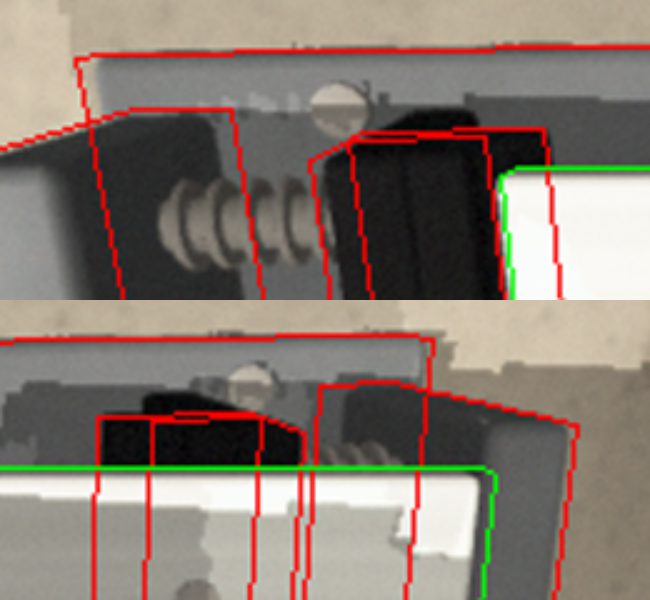

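>>> servo_tool:
  steps:
    - [[-0.0015,0.009,0.0001,0,0,0],[-0.0015,0.009,0,0,0,0],[-0.0015,0.009,0,0,0,0],[0,0,0,0,0,0],[0,0,0,0,0,0],[0,0,0,0,0,0]]

```text
time_s: 14.95
tcp_pos: [0.5165, -0.0204, 0.0874]
eef_rot: [-90.0, -11.0, -79.6]
contact_force: [0.4, -0.0, -2.7]
gripper_width: 0.0416
```

```bash
python3 - <<'E'
from plan import *
C=cur(); hold(C)
twist(C,W(66,47,11),7)
E
```

```text
t 14.95 p [ 0.5165 -0.0204  0.0874] rot [-89.96 -10.98 -79.62] F [ 0.4 -0.  -2.7] w 0.0416 j [ 26.7  14.5 -38.7  16.2 -41.   61. ]
L [ 0.4 43.7 47.7] R [  0.4 -83.9  72.4] rpy [-1.098e+01 -4.000e-02 -1.000e-02]
7 [-0.00315, -0.00052, -6e-05, -0.0001, -5e-05, -4e-05]
[0.51, -0.01, 0.09] [0.51, 0.0, 0.09]
```

>>> servo_tool:
  steps:
    - [[-0.0032,-0.0005,-0.0001,0,0,0],[-0.0032,-0.0005,-0.0001,0,0,0],[-0.0032,-0.0005,0,0,0,0],[-0.0032,-0.0005,0,0,0,0],[-0.0032,-0.0005,0,0,0,0],[-0.0032,-0.0005,0,0,0,0],[-0.0032,-0.0005,0,0,0,0],[0,0,0,0,0,0],[0,0,0,0,0,0],[0,0,0,0,0,0]]

```text
time_s: 15.95
tcp_pos: [0.512, 0.0016, 0.0866]
eef_rot: [-90.0, -11.0, -79.6]
contact_force: [0.9, -3.5, -0.8]
gripper_width: 0.042
```

```bash
python3 - <<'E'
from ov import *
C=cur(); hold(C)
s,c=wrist(); save(c,'w7'); ov(c,s,'ov7',.005)
twist(C,W(79,47,11),6)
E
```

```text
t 15.95 p [0.512  0.0016 0.0866] rot [-89.97 -10.99 -79.63] F [ 0.9 -3.5 -0.8] w 0.042 j [ 29.4  14.5 -38.8  15.8 -41.4  58.7]
L [ 0.1 66.1 46.8] R [ -0.  -61.5  71.6] rpy [-10.99  -0.03  -0.03]
t 15.95 p [0.512  0.0016 0.0866] rot [-89.97 -10.99 -79.63] F [ 0.9 -3.5 -0.8] w 0.042 j [ 29.4  14.5 -38.8  15.8 -41.4  58.7]
6 [-0.0021, -0.00045, -0.0, -8e-05, -0.0001, -4e-05]
[0.51, 0.01, 0.09] [0.51, 0.01, 0.09]
```

View pics/ov7.png

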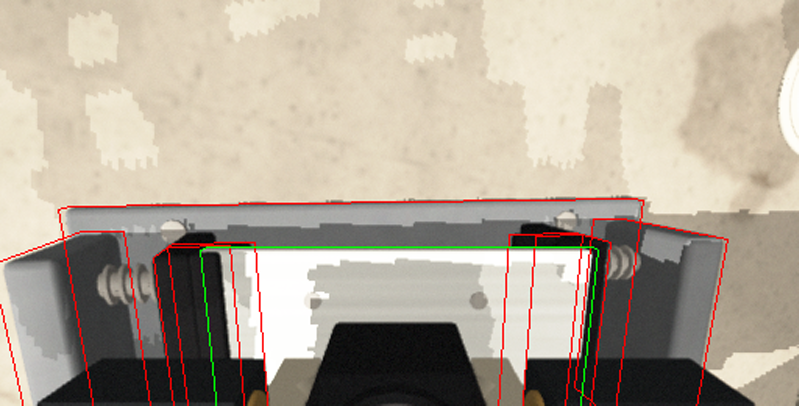

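>>> servo_tool:
  steps:
    - [[-0.002,-0.0004,0,0,0,0],[-0.002,-0.0004,0,0,0,0],[-0.002,-0.0004,0,0,0,0],[-0.002,-0.0004,0,0,0,0],[-0.002,-0.0004,0,0,0,0],[-0.002,-0.0004,0,0,0,0],[0,0,0,0,0,0],[0,0,0,0,0,0]]

```text
time_s: 16.8
tcp_pos: [0.5098, 0.0132, 0.0866]
eef_rot: [-90.0, -11.0, -79.6]
contact_force: [4.8, -9.4, -0.9]
gripper_width: 0.0418
```

```bash
python3 - <<'E'
from ov import *
for i in range(3):
  C=cur()
  s,c=wrist()
hold(C)
save(c,'w8'); ov(c,s,'ov8',.016)
E
```

```text
t 16.8 p [0.5098 0.0132 0.0866] rot [-90.   -11.04 -79.63] F [ 4.8 -9.4 -0.9] w 0.0418 j [ 30.8  14.4 -38.8  15.6 -41.7  57.4]
t 16.8 p [0.5098 0.0132 0.0866] rot [-90.   -11.04 -79.63] F [ 4.8 -9.4 -0.9] w 0.0418 j [ 30.8  14.4 -38.8  15.6 -41.7  57.4]
t 16.85 p [0.5098 0.0132 0.0866] rot [-90.   -11.04 -79.63] F [ 4.3 -8.5 -1.3] w 0.0418 j [ 30.8  14.4 -38.8  15.6 -41.7  57.4]
t 16.85 p [0.5098 0.0132 0.0866] rot [-90.   -11.04 -79.63] F [ 4.3 -8.5 -1.3] w 0.0418 j [ 30.8  14.4 -38.8  15.6 -41.7  57.4]
t 16.9 p [0.5098 0.0132 0.0866] rot [-90.   -11.04 -79.63] F [ 4.4 -8.5 -1.6] w 0.0416 j [ 30.8  14.4 -38.8  15.6 -41.7  57.4]
t 16.9 p [0.5098 0.0132 0.0866] rot [-90.   -11.04 -79.63] F [ 4.4 -8.5 -1.6] w 0.0416 j [ 30.8  14.4 -38.8  15.6 -41.7  57.4]
L [-0.1 77.9 46.8] R [ -0.2 -49.7  71.7] rpy [-11.04   0.    -0.03]
```

View pics/ov8.png

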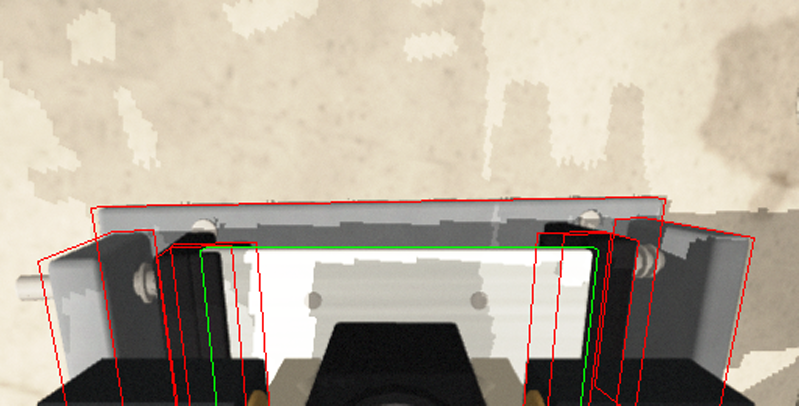

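```bash
python3 - <<'E'
from plan import *
C=W(77.9,46.8,11.04)
twist(C,W(78.5,46.6,7.5),4)
twist(W(78.5,46.6,7.5),W(78.5,46.2,0),8)
E
```

```text
4 [0.00027, 0.00103, 0.0, 0.0, 0.0, 0.01545]
[0.51, 0.01, 0.08] [0.51, 0.01, 0.08]
8 [0.00044, 0.00112, -0.0, -0.0, -0.0, 0.01636]
[0.51, 0.01, 0.08] [0.51, 0.01, 0.07]
```

>>> servo_tool:
  steps:
    - [[0.00027,0.00103,0,0,0,0.01545],[0.00027,0.00103,0,0,0,0.01545],[0.00027,0.00103,0,0,0,0.01545],[0.00027,0.00103,0,0,0,0.01545],[0.00044,0.00112,0,0,0,0.0164],[0.00044,0.00112,0,0,0,0.0164],[0,0,0,0,0,0],[0,0,0,0,0,0]]

```text
time_s: 17.75
tcp_pos: [0.5104, 0.0101, 0.0808]
eef_rot: [-90.0, -5.6, -79.6]
contact_force: [3.8, -8.9, 2.0]
gripper_width: 0.0416
```

```bash
python3 - <<'E'
from ov import *
C=cur(); hold(C)
s,c=wrist()
save(c,'w9'); ov(c,s,'ov9',.016)
twist(C,W(78.5,46.2,0),6)
E
```

```text
t 17.75 p [0.5104 0.0101 0.0808] rot [-89.99  -5.62 -79.63] F [ 3.8 -8.9  2. ] w 0.0416 j [ 27.1  14.8 -35.8   8.2 -41.4  67. ]
L [-0.  78.3 46.6] R [ -0.1 -51.1  59.4] rpy [-5.62 -0.01 -0.03]
t 17.75 p [0.5104 0.0101 0.0808] rot [-89.99  -5.62 -79.63] F [ 3.8 -8.9  2. ] w 0.0416 j [ 27.1  14.8 -35.8   8.2 -41.4  67. ]
6 [0.0004, 0.00114, 1e-05, -2e-05, -0.0001, 0.01635]
[0.51, 0.01, 0.08] [0.51, 0.01, 0.07]
```

View pics/ov9.png

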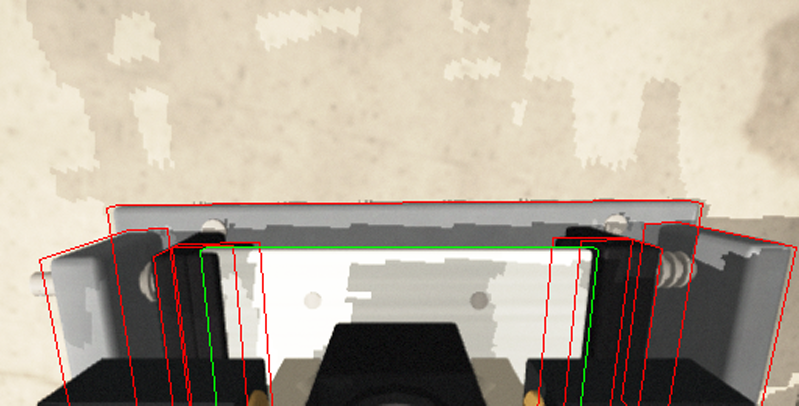

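>>> servo_tool:
  steps:
    - [[0.0004,0.00114,0,0,0,0.01635],[0.0004,0.00114,0,0,0,0.01635],[0.0004,0.00114,0,0,0,0.01635],[0,0,0,0,0,0]]

```text
time_s: 18.2
tcp_pos: [0.5108, 0.0086, 0.0776]
eef_rot: [-90.0, -2.8, -79.6]
contact_force: [1.2, -8.1, 2.9]
gripper_width: 0.0415
```

>>> servo_tool:
  steps:
    - [[0.0004,0.00114,0,0,0,0.01635],[0.0004,0.00114,0,0,0,0.01635],[0.0004,0.00114,0,0,0,0.01635],[0,0,0,0,0,0],[0,0,0,0,0,0]]

```text
time_s: 18.7
tcp_pos: [0.511, 0.0073, 0.0742]
eef_rot: [-90.0, -0.0, -79.6]
contact_force: [1.2, -9.6, 2.9]
gripper_width: 0.0417
```

```bash
python3 - <<'E'
from ov import *
C=cur(); hold(C)
s,c=wrist()
save(c,'w10'); ov(c,s,'ov10',.0165)
twist(C,W(65,46.2,0),7)
E
```

```text
t 18.7 p [0.511  0.0073 0.0742] rot [-8.997e+01 -1.000e-02 -7.961e+01] F [ 1.2 -9.6  2.9] w 0.0417 j [ 22.9  15.6 -32.1   0.  -42.2  77.5]
L [ 0.1 78.4 46.3] R [  0.1 -51.6  46.3] rpy [-0.01 -0.03 -0.01]
t 18.7 p [0.511  0.0073 0.0742] rot [-8.997e+01 -1.000e-02 -7.961e+01] F [ 1.2 -9.6  2.9] w 0.0417 j [ 22.9  15.6 -32.1   0.  -42.2  77.5]
7 [0.00192, 1e-05, -1e-05, -7e-05, -3e-05, 2e-05]
[0.51, -0.0, 0.07] [0.51, -0.01, 0.07]
```

View pics/ov10.png

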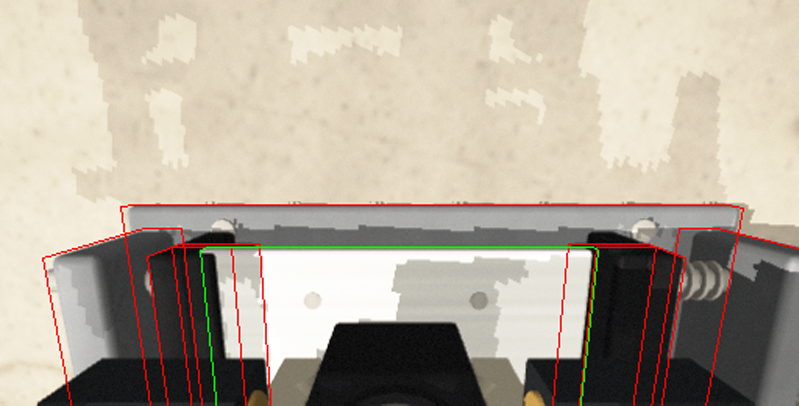

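>>> servo_tool:
  steps:
    - [[0.0019,0,0,0,0,0],[0.0019,0,0,0,0,0],[0.0019,0,0,0,0,0],[0.0019,0,0,0,0,0],[0.0019,0,0,0,0,0],[0.0019,0,0,0,0,0],[0.0019,0,0,0,0,0],[0,0,0,0,0,0],[0,0,0,0,0,0],[0,0,0,0,0,0]]

```text
time_s: 19.75
tcp_pos: [0.5133, -0.0047, 0.0738]
eef_rot: [-90.0, 0.1, -79.6]
contact_force: [1.3, -2.9, -1.8]
gripper_width: 0.0419
```

```bash
python3 - <<'E'
from ov import *
C=cur(); hold(C)
s,c=wrist()
save(c,'w11'); ov(c,s,'ov11',.003,.003)
for i in range(4):
  vision.capture('wrist'); C=cur()
E
```

```text
t 19.75 p [ 0.5133 -0.0047  0.0738] rot [-8.996e+01  6.000e-02 -7.962e+01] F [ 1.3 -2.9 -1.8] w 0.0419 j [ 21.4  15.8 -31.8  -0.1 -42.3  79.1]
L [ 0.1 66.2 46. ] R [  0.1 -63.8  45.8] rpy [ 0.06 -0.04 -0.02]
t 19.75 p [ 0.5133 -0.0047  0.0738] rot [-8.996e+01  6.000e-02 -7.962e+01] F [ 1.3 -2.9 -1.8] w 0.0419 j [ 21.4  15.8 -31.8  -0.1 -42.3  79.1]
t 19.85 p [ 0.5132 -0.0047  0.0738] rot [-8.997e+01  6.000e-02 -7.961e+01] F [ 1.4 -3.2 -1.9] w 0.0417 j [ 21.4  15.8 -31.8  -0.1 -42.3  79.1]
t 19.9 p [ 0.5132 -0.0047  0.0738] rot [-8.997e+01  6.000e-02 -7.962e+01] F [ 1.6 -3.  -2.3] w 0.0418 j [ 21.4  15.8 -31.8  -0.1 -42.3  79.1]
t 19.95 p [ 0.5132 -0.0048  0.0738] rot [-8.997e+01  6.000e-02 -7.962e+01] F [ 1.7 -2.  -2.8] w 0.0418 j [ 21.4  15.8 -31.8  -0.1 -42.3  79.1]
t 20.0 p [ 0.5132 -0.0048  0.0738] rot [-8.997e+01  6.000e-02 -7.962e+01] F [ 1.9 -2.7 -2.3] w 0.0416 j [ 21.4  15.8 -31.8  -0.1 -42.3  79.1]
```

View pics/ov11.png

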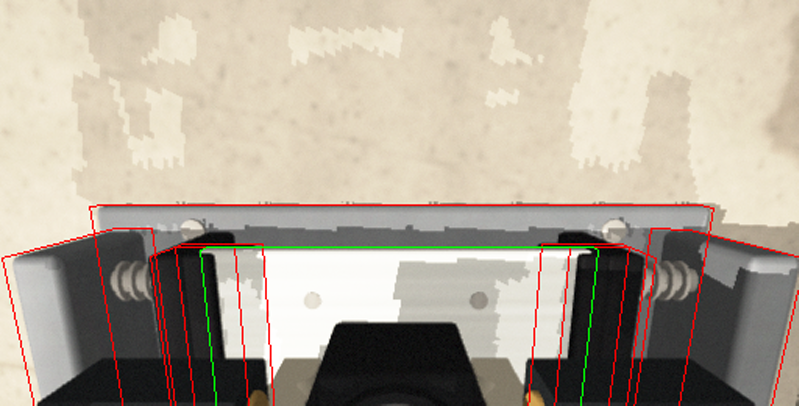

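>>> servo_tool:
  steps:
    - [[0.0013,0,0,0,0,0],[0.0012,0,0,0,0,0],[0,0,0,0,0,0],[0,0,0,0,0,0],[0,0,0,0,0,0]]

```text
time_s: 20.5
tcp_pos: [0.5137, -0.0072, 0.0738]
eef_rot: [-90.0, 0.1, -79.6]
contact_force: [0.6, -0.6, -2.9]
gripper_width: 0.0418
```

```bash
python3 - <<'E'
from ov import *
C=cur(); hold(C)
F=[]
for i in range(6):
  c=vision.capture('wrist'); F.append(readout.get_state()['contact_force'])
print(np.round(np.mean(F,0),2))
s=readout.get_state(); s,c=wrist(); save(c,'w12')
cv2.imwrite('pics/w12b.png',cv2.resize(c['img'][130:250,50:480,::-1],None,fx=1.86,fy=1.86,interpolation=cv2.INTER_CUBIC))
for n in('top','scene'):
  c=vision.capture(n); save(c,n+'12')
  if n=='scene': cv2.imwrite('pics/sc12.png',cv2.resize(c['img'][140:240,190:320,::-1],None,fx=5,fy=5,interpolation=cv2.INTER_CUBIC))
E
```

```text
t 20.5 p [ 0.5137 -0.0072  0.0738] rot [-8.997e+01  7.000e-02 -7.962e+01] F [ 0.6 -0.6 -2.9] w 0.0418 j [ 21.1  15.8 -31.8  -0.1 -42.3  79.4]
L [ 0.1 63.7 46. ] R [  0.  -66.3  45.8] rpy [ 0.07 -0.03 -0.02]
[ 0.6  -0.26 -3.23]
t 20.8 p [ 0.5137 -0.0072  0.0738] rot [-8.997e+01  6.000e-02 -7.962e+01] F [ 0.5  0.2 -3.6] w 0.0418 j [ 21.1  15.8 -31.8  -0.1 -42.3  79.4]
```

View pics/w12b.png

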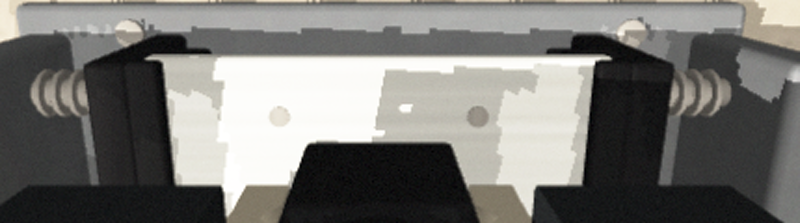

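View pics/sc12.png

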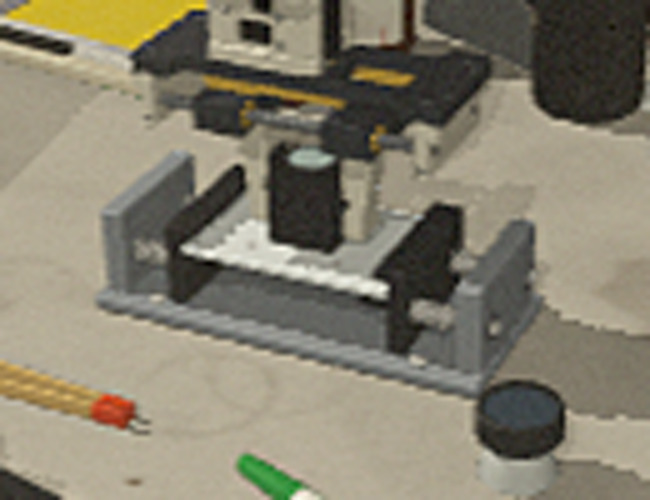

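>>> servo_tool:
  steps:
    - [[0,0.0006,0,0,0,0],[0,0.0006,0,0,0,0],[0,0,0,0,0,0],[0,0,0,0,0,0]]

```text
time_s: 21.35
tcp_pos: [0.5137, -0.0074, 0.0729]
eef_rot: [-90.0, 0.0, -79.6]
contact_force: [-0.6, -0.8, 2.0]
gripper_width: 0.0418
```

>>> servo_tool:
  steps:
    - [[0,0,0,0,0,0],[0,0,0,0,0,0],[0,0,0,0,0,0],[0,0,0,0,0,0],[0,0,0,0,0,0]]
  jaw: 98

```text
time_s: 21.85
tcp_pos: [0.5137, -0.0073, 0.0726]
eef_rot: [-90.0, 0.1, -79.6]
contact_force: [0.1, 0.5, 0.0]
gripper_width: 0.0544
```

Released with 54 mm opening; rise straight up.

>>> servo_tool:
  steps:
    - [[0,-0.005,0,0,0,0],[0,-0.01,0,0,0,0],[0,-0.02,0,0,0,0],[0,-0.03,0,0,0,0],[0,-0.03,0,0,0,0],[0,-0.03,0,0,0,0],[0,0,0,0,0,0],[0,0,0,0,0,0],[0,0,0,0,0,0]]

```text
time_s: 22.75
tcp_pos: [0.513, -0.0075, 0.1973]
eef_rot: [-90.0, 0.1, -79.6]
contact_force: [-0.4, -0.5, 0.8]
gripper_width: 0.0541
```

```bash
python3 - <<'E'
import fit as F
from ov import *
s,c=wrist(); save(c,'w13'); np.save('pics/w13.npy',c,allow_pickle=True)
k=spotter.silhouettes('wrist','lens_board_mount')
print([ (q['conf'],q['uv'],q['region'].sum()) for q in k[:2]])
for n in('top','scene'):
  c=vision.capture(n); save(c,n+'13')
  if n=='scene': cv2.imwrite('pics/sc13.png',cv2.resize(c['img'][140:240,190:320,::-1],None,fx=5,fy=5,interpolation=cv2.INTER_CUBIC))
E
```

```text
t 22.75 p [ 0.513  -0.0075  0.1973] rot [-9.001e+01  7.000e-02 -7.963e+01] F [-0.4 -0.5  0.8] w 0.0541 j [ 21.1   7.4 -23.3  -0.1 -59.3  79.4]
[(0.68, [254.7, 180.0], np.int64(12101))]
```

View pics/w13.png

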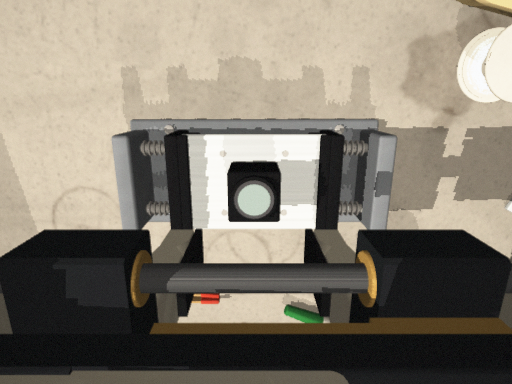

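View pics/sc13.png

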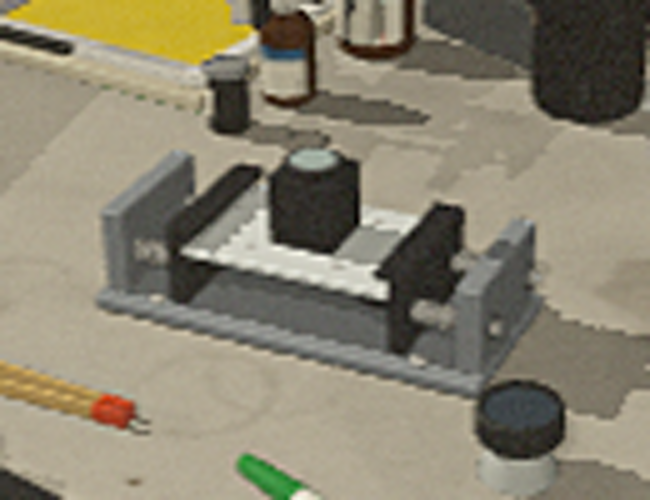

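```bash
python3 - <<'E'
import cv2
from ov import *
c=np.load('pics/w13.npy',allow_pickle=True).item()
v=c['img'][:,:,::-1].copy()
a=np.radians(YAW); 
def P(h,x,y,z): 
    return [h[0]+np.cos(a)*x-np.sin(a)*y, h[1]+np.sin(a)*x+np.cos(a)*y, z]
def dr(h,box,col):
    x0,x1,y0,y1,z=box; q=proj(c,np.array([P(h,x0,y0,z),P(h,x0,y1,z),P(h,x1,y1,z),P(h,x1,y0,z)]))
    cv2.polylines(big,[np.round((q-[100,110]+.5)*s).astype(np.int32)],True,col,1)
s=2.6
big=cv2.resize(v[110:240,100:400],None,fx=s,fy=s,interpolation=cv2.INTER_CUBIC)
h=H+.0012*np.array([np.sin(a),-np.cos(a)])
for b in ((-.045,.045,.057,.077,.063),(-.045,.045,-.077,-.057,.063),(-.055,.055,-.125,.125,.01),(-.045,.045,.106,.122,.064),(-.045,.045,-.122,-.106,.064)): dr(h,b,(0,0,255))
dr(h,(-.045,.045,-.065,.065,.051),(0,200,0)); dr(h,(-.021,.021,-.021,.021,.095),(255,0,255))
cv2.imwrite('pics/ov13.png',big)
E
```

```text
(no output)
```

View pics/ov13.png

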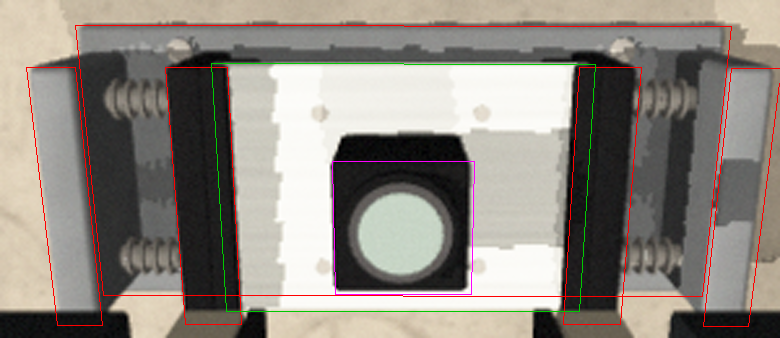

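```bash
python3 - <<'E'
from h import *
st(); print(r.close_job())
E
```

```text
t 22.95 p [ 0.5132 -0.0076  0.1969] rot [-9.006e+01  5.000e-02 -7.962e+01] F [ 0.2 -0.8  0.1] w 0.0535 j [ 21.1   7.5 -23.3  -0.1 -59.3  79.4]
the job is handed in; nothing more can be done
None
```

I moved the loupe out of the holder and stood it upright on the table at about (0.44, -0.19). I then loaded the larger lens board and handed the job in at 23 s of the 58 s allowed. `close_job` reports no verdict.

To load the board, I pushed its left short edge into the left jaw at an 11° tilt, moving that jaw out about 17 mm. I then swung the right edge down past the right lip and slid the board back until the two jaw forces balanced. After lowering it onto the ledges, I released it and raised the gripper clear.

**Last checks:**
- **Board:** the final wrist and scene pictures show it level, under both lips and even between the jaws. It matches the overlaid centred, loaded board outline to within about 1–2 mm.
- **Ledge contact:** the vertical force changed from -3 N (board hanging in the gripper) to +2 N as it came down on the ledges.
- **Other items:** the loupe stands upright in the last scene picture. I never touched the smaller board.
- **Robot:** the gripper is well clear, and the force reading is near zero.

**One disagreement:** during the push, the force suggested the holder sat about 1.3 mm further towards its right jaw than the camera fit did. I centred the board on the force balance, and the final overlay uses about the same 1.2 mm shift.

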